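# Load the optical tester and hold its cover at the balance point

### The job

Put the blue-capped and the orange-capped reference cell fully down into the wells of their own colour in the white optical tester, leaving the green cell, the jar, the screwdriver and the heat sink where they are. Then take the tester's hinged cover by its yellow bar, swing it up from its open rest to its over-centre balance point, where it stands straight upright, and hold it still there for the interlock reading without ever letting it fall shut. Finish while still holding: the program ends with the gripper gripping the bar and the cover standing at balance.

Things in the scene. Friction and masses are not known exactly. Their poses are not given: they have to be found in the camera images.
- blue_cell_mid (a point): Blue reference cell: upright round aluminium body with a cap of blue plastic, 30 mm in diameter, 60 mm tall (the cap is its upper 24 mm, same diameter), about 60 g, standing loose on the table. The point is on its axis half-way up, 30 mm above its underside; z is its axis.
- orange_cell_mid (a point): Orange reference cell: upright round aluminium body with a cap of orange plastic, 30 mm in diameter, 60 mm tall (the cap is its upper 24 mm, same diameter), about 60 g, standing loose on the table. The point is on its axis half-way up, 30 mm above its underside; z is its axis.
- green_cell_mid (a point): Green reference cell: upright round aluminium body with a cap of green plastic, 30 mm in diameter, 60 mm tall (the cap is its upper 24 mm, same diameter), about 60 g, standing loose on the table. The point is on its axis half-way up, 30 mm above its underside; z is its axis. A spare with no well: leave it alone.
- nest_blue_hole0 (a point): Well for the blue cell: mouth of the round hole, centre of the hole at the top face, in the blue plastic block (56 x 56 x 22 mm) on the tester's deck. The hole is 40 mm in diameter, chamfered 3 mm at the mouth, and 18 mm deep, so the floor of the hole lies 18 mm below this point and a seated cell stands 42 mm above it, its mid-point 12 mm above. z is up. The two wells are 110 mm apart along the tester's long side; either colour may be on either side.
- nest_orange_hole0 (a point): Well for the orange cell: mouth of the round hole, centre of the hole at the top face, in the orange plastic block (56 x 56 x 22 mm) on the tester's deck. The hole is 40 mm in diameter, chamfered 3 mm at the mouth, and 18 mm deep, so the floor of the hole lies 18 mm below this point and a seated cell stands 42 mm above it, its mid-point 12 mm above. z is up. The two wells are 110 mm apart along the tester's long side; either colour may be on either side.
- tester: White optical tester, fixed to the table: base 280 mm long (its x), 140 mm wide (its y), deck 45 mm above the table; a back wall along its +y side and 6 mm thick cheeks at both x ends rise to 110 mm; its -y side is open. Origin: centre of its underside on the table. z is up. The wells' centres lie at y = -20 mm, x = +-55 mm, their mouths 67 mm above the table.
- cover_hinge (a point): Middle of the cover's hinge axis, 125 mm above the table and 60 mm to +y of the tester's origin. The hinge axis runs along the x axis of this frame (and of the tester); y points away from the wells, z is up.
- cover (a joint): Angle of the cover on its hinge, rad: 0 = shut, level above the wells; 1.571 = straight upright, the balance point (its mass, about 0.4 kg, lies in the plane of its panel); 2.32 = the open stop, leaning back away from the wells, where it rests at the start. The hinge is almost free: let go off balance, the cover falls shut or back to the stop. The bar's centre is at y = -170 mm * cos(angle), z = 170 mm * sin(angle) from the hinge point, in its frame.
- cover_bar (a point): Centre of the cover's yellow grip bar: a round bar 12 mm in diameter and 130 mm long between two steel arms, parallel to the hinge axis and 170 mm from it. The cover's grey panel (250 mm wide, 8 mm thick) ends 45 mm short of the bar's centre, so fingers have room on both sides of the bar. The round bar can turn between the fingers, so the gripper may keep pointing down. x runs along the bar, -y from the hinge outwards to the bar.
- screwdriver: Screwdriver, 170 mm long, lying loose on the table; leave it alone. Origin: under its middle; x points along it to the tip.
- jar: Amber glass jar with a black cap, 56 mm in diameter and 75 mm tall, loose on the table; leave it alone. Origin: centre of its underside.
- heatsink: Finned metal heat sink, 100 x 70 x 40 mm, loose on the table; leave it alone. Origin: centre of its underside.
There are look-alikes about, which are no part of the job. What is shaped like the part that bears blue_cell_mid but pink is not meant.

How it is judged:
On the way, in this order (a step that is already met when the one before it is completed fails the run):
1. the blue and the orange cell stand seated and released in the wells of their own colour, the cover still open (horizontal distance between blue_cell_mid and nest_blue_hole0 below 0.007 m and z of blue_cell_mid in the frame of nest_blue_hole0 below 0.016 m and angle between each of blue_cell_mid, orange_cell_mid's own z axis and vertical below 0.1 rad and horizontal distance between orange_cell_mid and nest_orange_hole0 below 0.007 m and z of orange_cell_mid in the frame of nest_orange_hole0 below 0.016 m and contact force between each of cell_blue, cell_orange and the fingers below 0.05 N and value of joint cover above 2 rad), for 0.2 s.
2. the cover is gripped and still at its balance point (value of joint cover between 1.471 and 1.671 rad and velocity of joint cover between -0.1 and 0.1 rad/s and contact force between cover and the fingers above 3 N), for 0.5 s.
At the end, for the whole second after the job is handed in: Cover within 0.1 rad of upright (joint 1.471 to 1.671), slower than 0.1 rad/s, gripped by the fingers with over 3 N; blue and orange cells in the wells of their own colour, within 7 mm of the axis, at most 4 mm above the floor of the hole, within 0.1 rad of upright (all of step 2 and horizontal distance between blue_cell_mid and nest_blue_hole0 below 0.007 m and z of blue_cell_mid in the frame of nest_blue_hole0 below 0.016 m and angle between each of blue_cell_mid, orange_cell_mid's own z axis and vertical below 0.1 rad and horizontal distance between orange_cell_mid and nest_orange_hole0 below 0.007 m and z of orange_cell_mid in the frame of nest_orange_hole0 below 0.016 m); the arm keeps its last pose, push and grip.
It fails at once if the cover falls or is swung towards shut (joint below 0.5) (value of joint cover below 0.5 rad).
It fails at once if the green cell, the jar, the screwdriver or the heat sink is moved by more than 30 mm (distance of any of green_cell_mid, jar, screwdriver, heatsink from where it was at the start of the episode above 0.03 m).
It also fails if it takes over 72 s, if anything falls off the work surface, if the arm or the gripper's body presses on something with over 40 N, if the wrist force passes 120 N, or if a joint passes its speed limit or range.

### The arm

A 6-joint arm with a two-finger parallel gripper is mounted at the origin on the work surface. World frame = base frame: x ahead of the robot, y to its left, z up, the work surface at z = 0. Lengths are in m, angles in rad, forces in N, time in s.
With the tool pointing down it reaches from about 0.35 to 0.975 m from the base axis. Payload 4.9 kg.
Tool frame: the origin (TCP) lies on the mounting face of the last link; the fingertips stand 173 mm ahead of it and the grasp point (between the pads) lies 155 mm ahead of it; z points along the fingers, y is the line along which they close (so a half turn about z gives the same grasp; the last joint's range is limited). The gripper opens to 85 mm and grips with 20 to 120 N. Pads are 22 mm wide; open, the fingers measure 114 mm over their backs; the gripper's body (76 mm by 85 mm) begins 54 mm behind the grasp point. The pads swing forward as they close: fully open they stand 13 mm farther back than shut.
Start: joints at [-1.415, 0.053, 1.613, -0, 1.476, -0.119], TCP at [0.17, -0.602, 0.405] pointing down, gripper open.
Joint ranges: [-3.01, 3.01], [-1.01, 2.22], [0.06, 2.58], [-1.02, 4.17], [0.09, 2.62], [-3.14, 3.14]. Speed limits (rad/s): [2.57, 2.57, 3.14, 3.14, 3.14, 3.14].

### API

Orientations are given as a rotation vector (axis times angle).
In Python, from station import monitor, eyes, finish_job gives the robot as it stands. The module is installed in compiled form; this text tells all that it offers.
- The arm moves only by the tool step_arm, never from a script. Its argument "commands" is a list of rows, each a list of 3 entries, a list of its own where there are three numbers: the opening in per cent of the stroke, from 0 (shut) to 100 (fully open), then the shift along the tool's x, y, z in mm, then the turn about the tool's z in degrees. In form: [[hand, [x, y, z], yaw], ...]. A call has 1 to 12 rows; each row is the pose to reach, as a shift and turn from the pose commanded when the call began, along the tool's axes at that moment; what a row does not reach only later rows make up. A row lasts 1/8 s, in which the tool goes at most 62.5 mm and 10.7 degrees, less where a joint would pass 70% of its speed; a pose out of reach is approached as far as the arm can. A call with a gripper value outside its range is refused whole. The fingers move at their own pace and stop on an object; "squeeze" is the grip in N (left out, the last holds). Time passes only in rows, so rows that repeat a pose let the fingers close. It gives the time, the measured TCP pose, the force, the opening and the grip force at its end, in the units of the state.
- monitor.get_obs(): the state, without advancing time (a new reading comes with each control period).
- eyes.get_image(name): name is "scene" or "top"; returns the picture (400x640x3 uint8, red, green, blue); there is no depth.
- eyes.camera_info(name): a dict with "camera_matrix" (3x3 intrinsics, pixels), "k1" (the pictures are not rectified: a ray, as slopes to the right and down, at radius r is drawn at 1 + k1 r^2 times it, then the intrinsics apply), "extrinsics" (4x4, takes a point from camera to world coordinates). Camera axes: x right, y down, z forward; pixel columns grow to the right and rows downward; lengths in m; the calibration is good to about 2 mm. A picture is of the moment at which its call begins. camera_info takes no time and is no camera call.
- finish_job(): hands the job in; it is judged then, once.
The state is a dict: "t": time; "q": joint angles; "dq": joint speeds; "effort": joint torques, N m; "tool_pos": TCP position; "tool_rot": TCP orientation; "contact_force": force on the tool from outside, world axes, zero at the start; "wrist_torque": the same for the moment, N m; "opening": finger opening in m; "grip_force": force on a finger pad.
Only numpy, scipy, OpenCV 4.12 (cv2) and the standard library are available. Lean on these libraries where they do the work, as an engineer would, in place of code of your own. Each camera call takes 0.05 s, during which the arm holds its last target. There are 200 camera calls.

## Working session

There is one attempt and no reset: what is moved stays moved. The work goes in short steps, Python scripts to look and compute and a tool call to move; the robot and the scene stay as the last step left them, time stands still between calls to the robot, and variables do not carry over. Pictures are saved under pics/ and viewed, at most 10 in all, crops included, and the job is handed in when it is done.

Besides the shell and the picture viewer there is one more tool, called after "Request:" by a JSON object that holds its "api" and its "payload". step_arm: Moves the arm, as the interface text tells. Its arguments: {"type":"object","properties":{"commands":{"type":"array"},"squeeze":{"type":"number"}},"required":["commands"]}

```bash
mkdir -p pics
cat > h.py <<'E'
import numpy as np, cv2
from station import monitor, eyes
def ray(name,uv):
    c=eyes.camera_info(name);K=np.array(c["camera_matrix"]);T=np.array(c["extrinsics"])
    p=np.array([(uv[0]-K[0,2])/K[0,0],(uv[1]-K[1,2])/K[1,1]]);d=p.copy()
    for _ in range(30): d=p/(1+c["k1"]*(d@d))
    return T[:3,3],T[:3,:3]@np.array([d[0],d[1],1])
def onz(name,uv,z):
    o,d=ray(name,uv);return o+d*(z-o[2])/d[2]
def proj(name,P):
    c=eyes.camera_info(name);K=np.array(c["camera_matrix"]);T=np.array(c["extrinsics"])
    q=T[:3,:3].T@(np.array(P)-T[:3,3]);d=q[:2]/q[2];d=d*(1+c["k1"]*(d@d))
    return K[:2,:2]@d+K[:2,2]
E
python3 - <<'E'
from h import *
np.set_printoptions(precision=3,suppress=True)
for n in("scene","top"):
    im=eyes.get_image(n);cv2.imwrite(f"pics/{n}0.png",im[:,:,::-1]);c=eyes.camera_info(n);print(n,c)
print(monitor.get_obs())
E
```

```text
scene {'camera_matrix': array([[444.534,   0.   , 325.026],
       [  0.   , 444.534, 200.206],
       [  0.   ,   0.   ,   1.   ]]), 'k1': -0.07844804165324618, 'extrinsics': array([[ 0.796,  0.457, -0.396,  1.001],
       [ 0.605, -0.587,  0.538, -0.65 ],
       [ 0.014, -0.668, -0.744,  0.809],
       [ 0.   ,  0.   ,  0.   ,  1.   ]])}
top {'camera_matrix': array([[371.37 ,   0.   , 323.353],
       [  0.   , 371.37 , 198.273],
       [  0.   ,   0.   ,   1.   ]]), 'k1': -0.03293631278918361, 'extrinsics': array([[ 0.011, -0.984,  0.179,  0.465],
       [-1.   , -0.015, -0.021, -0.11 ],
       [ 0.024, -0.179, -0.984,  0.931],
       [ 0.   ,  0.   ,  0.   ,  1.   ]])}
{'t': 0.1, 'q': array([-1.415,  0.053,  1.614, -0.   ,  1.476, -0.119]), 'dq': array([ 0.001, -0.003, -0.001,  0.001,  0.001,  0.002]), 'effort': array([  0.001, -39.49 , -37.136,  -0.   ,   0.004,  -0.   ]), 'tool_pos': array([ 0.17 , -0.601,  0.404]), 'tool_rot': array([-3.11, -0.43,  0.  ]), 'contact_force': array([-0.244,  0.381, -0.485]), 'wrist_torque': array([-0.01 , -0.034,  0.016]), 'grip_force': 0.0, 'opening': 0.0855415938741348}
```

View pics/scene0.png

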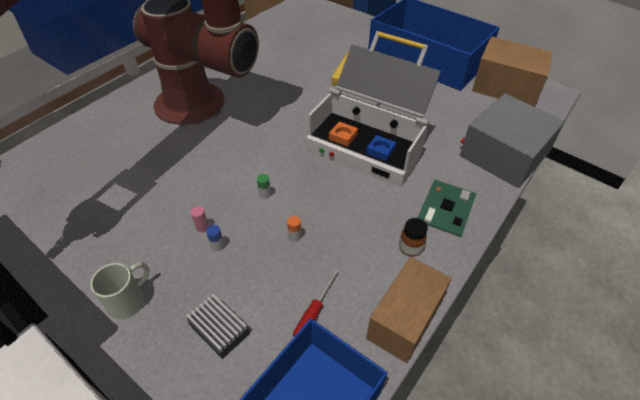

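View pics/top0.png

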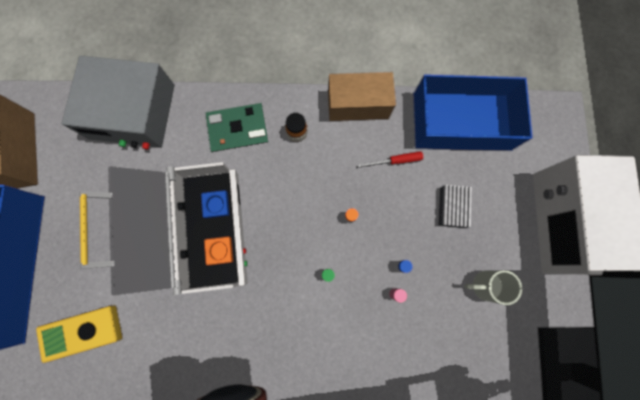

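The top view shows blue-capped cells and near look-alikes: blue (405,266), pink (400,296), orange (351,215) and green (327,275). The wells are blue (214,204) and orange (218,250), and the bar is at x≈84, y 195–265. The blue and orange ones fit the description and the pink one is excluded. I'll confirm this in a crop while measuring.

```bash
cat > m.py <<'E'
from h import *
np.set_printoptions(precision=4,suppress=True)
R={"blue":(105,125),"orange":(5,14),"green":(55,85),"pink":(160,179),"yellow":(18,30)}
def blobs(im,col,roi,vmin=60,smin=110):
    hsv=cv2.cvtColor(im,cv2.COLOR_RGB2HSV);a,b=R[col]
    m=cv2.inRange(hsv,(a,smin,vmin),(b,255,255));k=np.zeros_like(m);x0,y0,x1,y1=roi;k[y0:y1,x0:x1]=m[y0:y1,x0:x1]
    return k
def big(k):
    n,l,s,c=cv2.connectedComponentsWithStats(k);i=1+np.argmax(s[1:,4]);return s[i],c[i],(l==i).astype(np.uint8)
E
python3 - <<'E'
from m import *
top=eyes.get_image("top");sc=eyes.get_image("scene")
cv2.imwrite("pics/crop.png",cv2.hconcat([cv2.resize(top[190:310,310:430],(400,400),interpolation=2),cv2.resize(sc[160:280,180:300],(400,400),interpolation=2)])[:,:,::-1])
for col,rt,rs in[("blue",(385,250,425,282),(200,220,230,255)),("orange",(335,200,370,230),(280,210,310,245)),("green",(312,262,342,288),(250,170,280,195))]:
    for n,im,r in(("top",top,rt),("scene",sc,rs)):
        s,c,l=big(blobs(im,col,r)); print(col,n,s,c,"z.06",onz(n,c,.06)[:2],"z.048",onz(n,c,.048)[:2])
        cn=max(cv2.findContours(l,0,1)[0],key=cv2.contourArea); 
for col,rt,rs in[("blue",(198,188,232,220),(360,130,402,162)),("orange",(200,234,236,268),(325,118,362,148))]:
    for n,im,r in(("top",top,rt),("scene",sc,rs)):
        s,c,l=big(blobs(im,col,r,40)); q=cv2.minAreaRect(cv2.findNonZero(l)); print("nest",col,n,s,c,q,onz(n,q[0],.067)[:2])
for n,im,r in(("top",top,(75,185,95,272)),("scene",sc,(370,28,432,50))):
    s,c,l=big(blobs(im,"yellow",r)); q=cv2.minAreaRect(cv2.findNonZero(l)); print("bar",n,s,c,q,onz(n,c,.125+.17*np.sin(2.32)))
E
```

```text
blue top [398 260  14  12 133] [404.8872 265.8872] z.06 [ 0.4666 -0.3205] z.048 [ 0.4667 -0.3234]
blue scene [207 225  13  16 164] [212.9207 232.2012] z.06 [ 0.4695 -0.3275] z.048 [ 0.461  -0.3224]
orange top [345 208  13  14 139] [351.1655 214.6115] z.06 [ 0.5852 -0.1955] z.048 [ 0.5868 -0.1967]
orange scene [287 216  14  16 184] [293.4946 223.4674] z.06 [ 0.5895 -0.2036] z.048 [ 0.5829 -0.1965]
green top [322 270  12  11 108] [327.4815 274.9167] z.06 [ 0.4444 -0.1406] z.048 [ 0.4441 -0.1411]
green scene [257 175  11  13  96] [262.3542 179.8229] z.06 [ 0.4465 -0.1473] z.048 [ 0.4376 -0.1393]
nest blue top [200 189  30  30 764] [214.4738 203.7147] ((214.36138916015625, 203.61386108398438), (27.363523483276367, 28.657072067260742), 84.2894058227539) [0.6056 0.1268]
nest blue scene [366 134  31  27 541] [380.5527 147.085 ] ((380.28082275390625, 146.91778564453125), (26.685382843017578, 22.354860305786133), 20.556045532226562) [0.6066 0.1172]
nest orange top [203 236  31  30 815] [217.9877 250.4233] ((217.95587158203125, 250.4264678955078), (28.454402923583984, 29.298065185546875), 85.60128784179688) [0.4968 0.1118]
nest orange scene [328 121  30  26 536] [342.5317 133.2444] ((342.44158935546875, 133.1605682373047), (27.9374942779541, 22.04242706298828), 19.98310661315918) [0.4998 0.1018]
bar top [ 80 194   8  71 478] [ 83.1925 228.7762] ((83.13404083251953, 229.0065460205078), (70.04239654541016, 6.90961217880249), 88.97696685791016) [0.5253 0.3151 0.2495]
bar scene [378  32  47  16 210] [400.6714  39.719 ] ((400.7735595703125, 39.79244613647461), (48.07619094848633, 4.395537853240967), 15.945395469665527) [0.5214 0.3149 0.2495]
```

View pics/crop.png

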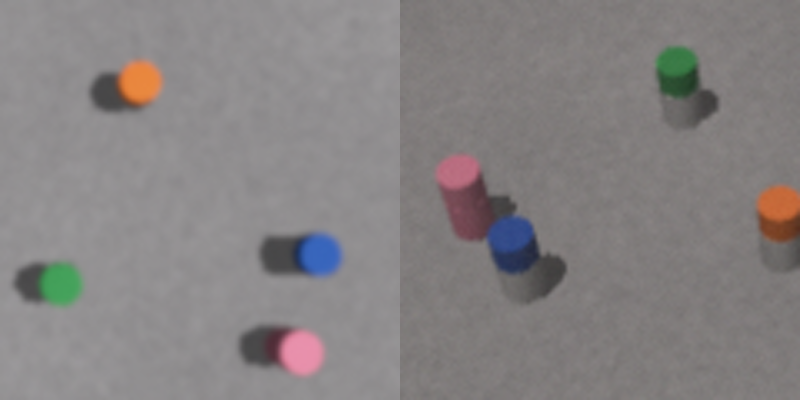

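The crop confirms it: in the left panel (top view) orange is upper, green lower left, blue right centre, and pink lower right has a full-length pink body, so it is the decoy. Next I'll refine the wells and work out the moves.

```bash
cat >> m.py <<'E'
from scipy.spatial.transform import Rotation as Ro
def shift(P,yawdeg=None):
    "tool-frame shift [mm] to bring TCP to P; yaw turn to make tool x at world yaw"
    o=monitor.get_obs();A=Ro.from_rotvec(o["tool_rot"]).as_matrix()
    print("shift mm",A.T@(np.array(P)-o["tool_pos"])*1e3,"toolx yaw",np.degrees(np.arctan2(A[1,0],A[0,0])),"tool z",A[:,2])
E
python3 - <<'E'
from m import *
top=eyes.get_image("top");sc=eyes.get_image("scene")
cv2.imwrite("pics/nest.png",cv2.hconcat([cv2.resize(top[155:305,160:260],(400,600),interpolation=2),cv2.resize(sc[90:190,300:440][:, :],(400,286),interpolation=2).repeat(1,0) if 0 else cv2.resize(sc[85:205,320:400],(400,600),interpolation=2)])[:,:,::-1])
for col,rt in[("blue",(198,188,232,220)),("orange",(200,234,236,268))]:
    s,c,l=big(blobs(top,col,rt,40)); v=top.max(2)[l>0]; t,_=cv2.threshold(v.reshape(-1,1),0,255,cv2.THRESH_OTSU)
    face=((l>0)&(top.max(2)>t)).astype(np.uint8); q=cv2.minAreaRect(cv2.findNonZero(big(face)[2])); print(col,t,q,onz("top",q[0],.067)[:2])
s,c,l=big(blobs(top,"yellow",(75,185,95,272))); ys,xs=np.nonzero(l)
for sel in(ys<ys.min()+6,ys>ys.max()-6): print(onz("top",(xs[sel].mean(),ys[sel].mean()),.2495))
shift((.4655,-.322,.30))
E
```

```text
blue 117.0 ((214.1435546875, 203.43565368652344), (23.781389236450195, 24.477916717529297), 84.2894058227539) [0.606  0.1274]
orange 157.0 ((217.5426788330078, 250.38414001464844), (24.95752716064453, 25.509685516357422), 83.6598129272461) [0.4968 0.1128]
[0.5847 0.3227 0.2495]
[0.4669 0.3067 0.2495]
shift mm [ 360.6391 -188.5965  104.4295] toolx yaw 15.744245924168576 tool z [-0.0001  0.0007 -1.    ]
```

View pics/nest.png

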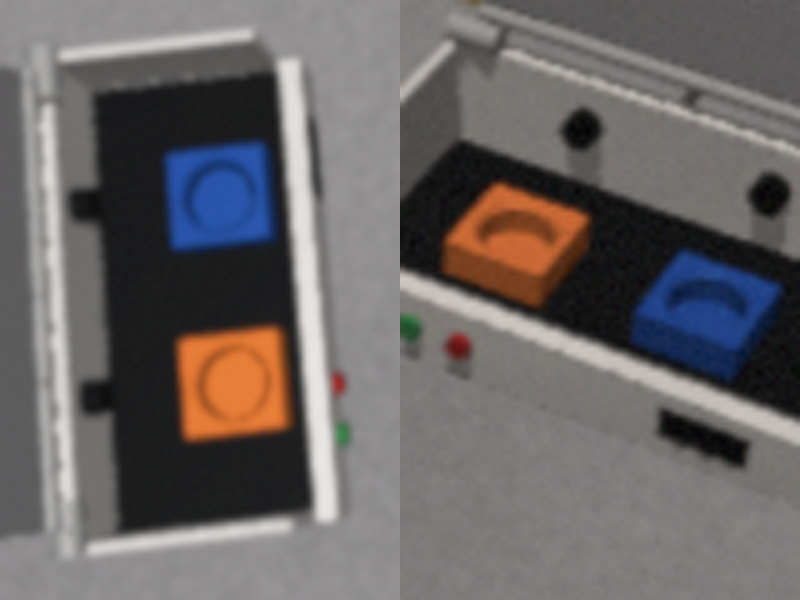

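The holes are at top px (214.4,203.6) for blue and (217.8,250.5) for orange. That gives wells at about (0.606,0.127) and (0.497,0.112), 110 mm apart with yaw 7.7°. The bar agrees within 2 mm. Moving above the blue cell.

Request:
{"api": "step_arm", "payload": {"commands": [[65, [361, -189, 0], 8], [65, [361, -189, 0], 8], [65, [361, -189, 0], 8], [65, [361, -189, 0], 8], [65, [361, -189, 0], 8], [65, [361, -189, 0], 8], [65, [361, -189, 0], 8], [65, [361, -189, 80], 8], [65, [361, -189, 80], 8], [65, [361, -189, 104], 8], [65, [361, -189, 104], 8], [65, [361, -189, 104], 8]], "squeeze": 30}}

```text
t: 1.8
tool_pos: [0.4659, -0.3224, 0.3024]
tool_rot: [3.133, 0.211, 0.002]
contact_force: [0.3, -0.0, -0.0]
opening: 0.0557
grip_force: 0.0
```

Run:
```python
from m import *
print(monitor.get_obs()["tool_pos"],monitor.get_obs()["t"]);shift((.4655,-.322,.198))
```

```text
[ 0.4659 -0.3224  0.3024] 1.8
shift mm [ -0.5209  -0.5785 104.3595] toolx yaw 7.704832111990346 tool z [ 0.0015 -0.0014 -1.    ]
```

Request:
{"api": "step_arm", "payload": {"commands": [[65, [0, 0, 40], 0], [65, [0, 0, 80], 0], [65, [0, 0, 104], 0], [65, [0, 0, 104], 0], [65, [0, 0, 104], 0], [20, [0, 0, 104], 0], [20, [0, 0, 104], 0], [20, [0, 0, 104], 0], [20, [0, 0, 104], 0], [20, [0, 0, 104], 0], [20, [0, 0, 104], 0]]}}

```text
t: 3.18
tool_pos: [0.4665, -0.3223, 0.1987]
tool_rot: [3.132, 0.212, 0.003]
contact_force: [-1.2, 0.1, 6.1]
opening: 0.0291
grip_force: 29.7
```

Run:
```python
from m import *
o=monitor.get_obs();print(o["tool_pos"],o["opening"],o["grip_force"])
```

```text
[ 0.4665 -0.3223  0.1987] 0.02914225316633132 29.68689300119877
```

Request:
{"api": "step_arm", "payload": {"commands": [[20, [0, 0, -50], 0], [20, [0, 0, -100], 0], [20, [0, 0, -130], 0], [20, [0, 0, -130], 0], [20, [0, 0, -130], 0]]}}

```text
t: 3.8
tool_pos: [0.4654, -0.3213, 0.3251]
tool_rot: [-3.133, -0.212, 0.002]
contact_force: [-0.1, 0.2, -0.8]
opening: 0.0294
grip_force: 29.9
```

Run:
```python
from m import *
o=monitor.get_obs();print(o["tool_pos"],o["opening"],o["grip_force"],o["contact_force"])
shift((.606,.127,.328))
```

```text
[ 0.4654 -0.3213  0.3251] 0.02936414304326286 29.90773346275091 [-0.129   0.1763 -0.814 ]
shift mm [ 199.7718 -425.2217   -2.3922] toolx yaw 7.746611350125061 tool z [-0.0017  0.0016 -1.    ]
```

Request:
{"api": "step_arm", "payload": {"commands": [[20, [20, -42, 0], 0], [20, [45, -96, 0], 0], [20, [70, -149, 0], 0], [20, [95, -202, 0], 0], [20, [120, -255, 0], 0], [20, [145, -309, 0], 0], [20, [165, -351, 0], 0], [20, [185, -394, 0], 0], [20, [195, -415, 0], 0], [20, [200, -425, 0], 0], [20, [200, -425, 0], 0], [20, [200, -425, 0], 0]]}}

```text
t: 5.3
tool_pos: [0.6066, 0.1252, 0.3265]
tool_rot: [3.134, 0.21, -0.001]
contact_force: [-0.0, -0.2, -0.4]
opening: 0.0293
grip_force: 30.0
```

Request:
{"api": "step_arm", "payload": {"commands": [[20, [0, 0, 20], 0], [20, [0, 0, 40], 0], [20, [0, 0, 40], 0], [20, [0, 0, 40], 0]]}}

```text
t: 5.8
tool_pos: [0.6066, 0.1263, 0.2863]
tool_rot: [3.134, 0.212, -0.001]
contact_force: [-0.2, -0.3, -1.2]
opening: 0.0294
grip_force: 30.0
```

Run:
```python
from m import *
o=monitor.get_obs();print(o["tool_pos"],o["opening"],o["grip_force"],o["contact_force"])
sc=eyes.get_image("scene");top=eyes.get_image("top")
cv2.imwrite("pics/place1.png",cv2.hconcat([cv2.resize(top[150:270,150:270],(400,400),interpolation=2),cv2.resize(sc[70:190,300:420],(400,400),interpolation=2)])[:,:,::-1])
shift((.606,.127,.247))
```

```text
[0.6066 0.1263 0.2863] 0.02942234209286813 30.046339966356754 [-0.2269 -0.3207 -1.188 ]
shift mm [-0.9544 -0.6678 40.4654] toolx yaw 7.748410528972297 tool z [ 0.0014  0.0001 -1.    ]
```

View pics/place1.png

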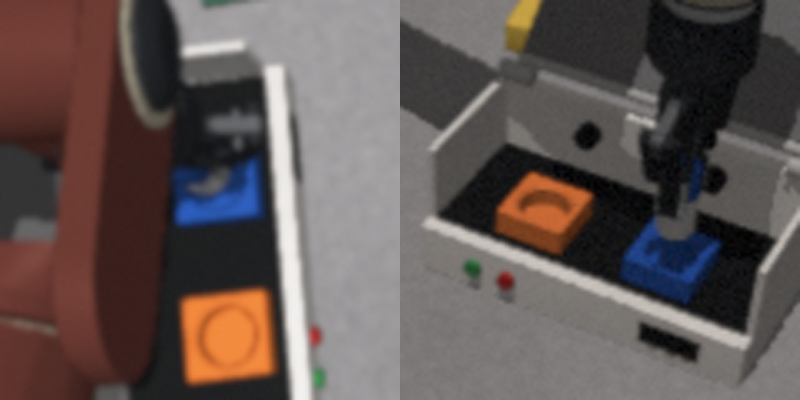

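The cell hangs upright above the blue well (right panel, about (672,225)), just over the hole. I'll lower it slowly.

Request:
{"api": "step_arm", "payload": {"commands": [[20, [-1, 0, 12], 0], [20, [-1, 0, 22], 0], [20, [-1, 0, 30], 0], [20, [-1, 0, 36], 0], [20, [-1, 0, 38], 0], [20, [-1, 0, 38], 0], [20, [-1, 0, 38], 0]]}}

```text
t: 6.78
tool_pos: [0.6059, 0.1263, 0.2492]
tool_rot: [-3.134, -0.212, -0.001]
contact_force: [-0.3, -0.2, -0.3]
opening: 0.0294
grip_force: 30.0
```

Request:
{"api": "step_arm", "payload": {"commands": [[20, [0, 0, 1], 0], [20, [0, 0, 2], 0], [20, [0, 0, 2], 0], [20, [0, 0, 2], 0], [50, [0, 0, 2], 0], [50, [0, 0, 2], 0], [50, [0, 0, 2], 0], [50, [0, 0, 2], 0], [50, [0, 0, 2], 0]]}}

```text
t: 7.9
tool_pos: [0.6057, 0.1263, 0.2466]
tool_rot: [-3.134, -0.212, 0.0]
contact_force: [-0.2, 0.2, 0.1]
opening: 0.0427
grip_force: 0.0
```

Request:
{"api": "step_arm", "payload": {"commands": [[50, [0, 0, -30], 0], [50, [0, 0, -80], 0], [50, [0, 60, -110], 0], [50, [0, 120, -110], 0], [50, [0, 180, -110], 0], [50, [0, 220, -110], 0], [50, [0, 220, -110], 0], [50, [0, 220, -110], 0]]}}

```text
t: 8.9
tool_pos: [0.6352, -0.0913, 0.3565]
tool_rot: [-3.134, -0.212, 0.001]
contact_force: [-0.0, -0.7, 0.2]
opening: 0.0424
grip_force: 0.0
```

Run:
```python
from m import *
sc=eyes.get_image("scene");top=eyes.get_image("top")
cv2.imwrite("pics/place2.png",cv2.hconcat([cv2.resize(top[150:300,150:300],(400,400),interpolation=2),cv2.resize(sc[70:190,300:420],(400,400),interpolation=2)])[:,:,::-1])
o=monitor.get_obs();print(o["tool_pos"],o["t"])
shift((.5855,-.1965,.300))
# orange remeasure if visible
for n,im,r in(("top",top,(335,200,370,230)),("scene",sc,(280,210,310,245))):
    s,c,l=big(blobs(im,"orange",r)); print(n,s,c,onz(n,c,.05)[:2])
```

```text
[ 0.6352 -0.0905  0.3566] 9.0
shift mm [-63.7127  98.2703  56.6077] toolx yaw 7.829591978129471 tool z [-0.0002  0.0004 -1.    ]
top [345 208  13  14 137] [351.219  214.5328] [ 0.5868 -0.1966]
scene [287 216  14  16 184] [293.4946 223.4674] [ 0.584  -0.1977]
```

View pics/place2.png

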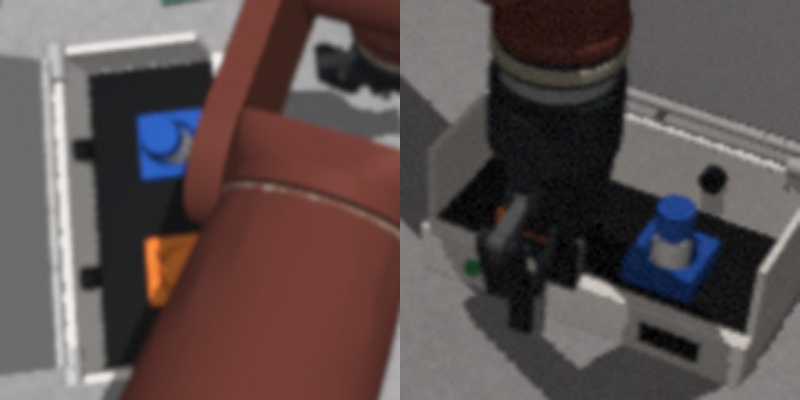

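The blue cell stands upright inside its well (right panel, about (676,235)). Now the orange one.

Request:
{"api": "step_arm", "payload": {"commands": [[65, [-32, 49, 0], 0], [65, [-64, 98, 0], 0], [65, [-64, 98, 57], 0], [65, [-64, 98, 100], 0], [65, [-64, 98, 140], 0], [65, [-64, 98, 158], 0], [65, [-64, 98, 158], 0], [65, [-64, 98, 158], 0]]}}

```text
t: 10.0
tool_pos: [0.5862, -0.1975, 0.2009]
tool_rot: [3.133, 0.213, 0.005]
contact_force: [-0.6, -0.8, 0.4]
opening: 0.0554
grip_force: 0.0
```

Request:
{"api": "step_arm", "payload": {"commands": [[20, [0, 0, 0], 0], [20, [0, 0, 0], 0], [20, [0, 0, 0], 0], [20, [0, 0, 0], 0], [20, [0, 0, 0], 0], [20, [0, 0, 0], 0]]}}

```text
t: 10.75
tool_pos: [0.5859, -0.1978, 0.2007]
tool_rot: [3.133, 0.212, 0.004]
contact_force: [-0.5, 1.2, 5.8]
opening: 0.029
grip_force: 29.7
```

Request:
{"api": "step_arm", "payload": {"commands": [[20, [0, 0, -50], 0], [20, [0, 0, -100], 0], [20, [0, 0, -130], 0], [20, [0, 0, -130], 0], [20, [0, 0, -130], 0]]}}

```text
t: 11.38
tool_pos: [0.5846, -0.1973, 0.3271]
tool_rot: [-3.133, -0.212, 0.003]
contact_force: [-0.9, -0.7, -1.4]
opening: 0.029
grip_force: 29.8
```

Run:
```python
from m import *
o=monitor.get_obs();print(o["tool_pos"],o["opening"],o["grip_force"],o["contact_force"])
shift((.497,.1125,.287))
```

```text
[ 0.5846 -0.1973  0.3271] 0.028970958194670462 29.834698364138603 [-0.8852 -0.6529 -1.3658]
shift mm [ -44.9978 -318.7005   40.5597] toolx yaw 7.740981127780506 tool z [-0.0021  0.001  -1.    ]
```

Request:
{"api": "step_arm", "payload": {"commands": [[20, [-6, -40, 0], 0], [20, [-14, -100, 0], 0], [20, [-22, -155, 0], 0], [20, [-30, -210, 0], 0], [20, [-38, -265, 0], 0], [20, [-43, -305, 0], 0], [20, [-45, -319, 0], 0], [20, [-45, -319, 0], 0], [20, [-45, -319, 20], 0], [20, [-45, -319, 40], 0], [20, [-45, -319, 40], 0], [20, [-45, -319, 40], 0]]}}

```text
t: 12.88
tool_pos: [0.4978, 0.1118, 0.2885]
tool_rot: [3.134, 0.21, -0.001]
contact_force: [0.6, 0.5, -0.2]
opening: 0.0293
grip_force: 30.0
```

Run:
```python
from m import *
o=monitor.get_obs();print(o["tool_pos"],o["opening"],o["grip_force"],o["contact_force"])
shift((.497,.1125,.250))
```

```text
[0.4978 0.1118 0.2885] 0.029298300591666916 29.98032622039318 [ 0.5969  0.5327 -0.1784]
shift mm [-0.7228 -0.7668 38.5068] toolx yaw 7.671476869740751 tool z [-0.0003 -0.0001 -1.    ]
```

Request:
{"api": "step_arm", "payload": {"commands": [[20, [-1, -1, 12], 0], [20, [-1, -1, 22], 0], [20, [-1, -1, 30], 0], [20, [-1, -1, 36], 0], [20, [-1, -1, 38], 0], [20, [-1, -1, 39], 0], [20, [-1, -1, 39], 0], [20, [-1, -1, 39], 0]]}}

```text
t: 13.88
tool_pos: [0.4965, 0.1135, 0.25]
tool_rot: [-3.134, -0.212, -0.001]
contact_force: [0.5, 0.5, -1.0]
opening: 0.0292
grip_force: 30.0
```

Request:
{"api": "step_arm", "payload": {"commands": [[50, [0, 0, 0], 0], [50, [0, 0, 0], 0], [50, [0, 0, 0], 0], [50, [0, 0, 0], 0], [50, [0, 0, -30], 0], [50, [0, 0, -80], 0], [50, [0, 40, -140], 0], [50, [-50, 80, -180], 0], [50, [-100, 100, -230], 0], [50, [-100, 100, -230], 0], [50, [-100, 100, -230], 0], [50, [-100, 100, -230], 0]]}}

```text
t: 15.38
tool_pos: [0.4111, 0.0011, 0.4785]
tool_rot: [-3.134, -0.212, 0.002]
contact_force: [0.4, -1.1, -0.3]
opening: 0.0426
grip_force: 0.0
```

Run:
```python
from m import *
sc=eyes.get_image("scene");top=eyes.get_image("top")
cv2.imwrite("pics/place3.png",cv2.hconcat([cv2.resize(top[150:300,70:270],(400,300),interpolation=2),cv2.resize(sc[30:180,280:480],(400,300),interpolation=2)])[:,:,::-1])
o=monitor.get_obs();print(o["tool_pos"],o["t"])
for n,im,col,r in(("scene",sc,"blue",(360,110,402,162)),("scene",sc,"orange",(325,95,362,148))):
    s,c,l=big(blobs(im,col,r)); print(n,col,s,c)
for P in((.606,.127,.109),(.497,.1125,.109)): print(proj("scene",P),proj("top",P))
```

```text
[0.4113 0.0013 0.4778] 15.475
scene blue [366 129  30  32 462] [380.5238 144.7121]
scene orange [328 114  30  32 502] [342.7331 130.6195]
[383.9662 131.9108] [209.3326 200.3331]
[344.6889 117.8151] [212.7571 249.5213]
```

View pics/place3.png

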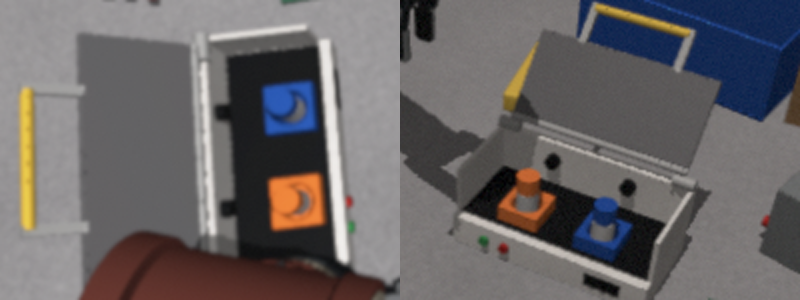

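Both cells stand upright in their own wells at equal height (right panel: orange (529,195), blue (605,228)). Cap tops agree with the predicted seated points within 1.5 px. The bar is free at the upper left of the top view (28,160). Moving above the bar.

Run:
```python
from m import *
shift((.5255,.3145,.478))
top=eyes.get_image("top");sc=eyes.get_image("scene")
for n,im,r in(("top",top,(75,185,95,272)),("scene",sc,(370,28,432,50))):
    s,c,l=big(blobs(im,"yellow",r)); print(c,onz(n,c,.2495))
```

```text
shift mm [ 155.6505 -294.8368   -0.2787] toolx yaw 7.795589138522759 tool z [-0.0032  0.0007 -1.    ]
[ 83.1858 228.8267] [0.5252 0.3151 0.2495]
[400.6048  39.7   ] [0.5213 0.3149 0.2495]
```

Request:
{"api": "step_arm", "payload": {"commands": [[65, [22, -42, 0], 0], [65, [48, -92, 0], 0], [65, [75, -142, 0], 0], [65, [102, -192, 0], 0], [65, [129, -242, 0], 0], [65, [148, -280, 0], 0], [65, [155, -295, 0], 0], [65, [155, -295, 0], 0], [65, [155, -295, 0], 0], [65, [155, -295, 0], 0]]}}

```text
t: 16.82
tool_pos: [0.5245, 0.3129, 0.4801]
tool_rot: [3.135, 0.21, 0.001]
contact_force: [0.2, -0.4, -0.4]
opening: 0.0553
grip_force: 0.0
```

Run:
```python
from m import *
o=monitor.get_obs();print(o["tool_pos"],o["contact_force"])
shift((.525,.3147,.405))
```

```text
[0.5245 0.3129 0.4801] [ 0.1722 -0.4446 -0.3608]
shift mm [ 0.6842 -1.696  75.0773] toolx yaw 7.6637202003118325 tool z [ 0.0005  0.     -1.    ]
```

Request:
{"api": "step_arm", "payload": {"commands": [[65, [0, -1, 25], 0], [65, [0, -1, 50], 0], [65, [0, -1, 65], 0], [65, [0, -1, 75], 0], [65, [0, -1, 75], 0], [65, [0, -1, 75], 0]]}}

```text
t: 17.58
tool_pos: [0.5247, 0.3151, 0.4059]
tool_rot: [-3.134, -0.212, -0.002]
contact_force: [-0.4, -0.7, 0.3]
opening: 0.0554
grip_force: 0.0
```

Request:
{"api": "step_arm", "payload": {"commands": [[30, [0, 0, 0], 0], [20, [0, 0, 0], 0], [10, [0, 0, 0], 0], [0, [0, 0, 0], 0], [0, [0, 0, 0], 0], [0, [0, 0, 0], 0], [0, [0, 0, 0], 0], [0, [0, 0, 0], 0]], "squeeze": 40}}

```text
t: 18.58
tool_pos: [0.5247, 0.3145, 0.4053]
tool_rot: [3.133, 0.211, 0.001]
contact_force: [-0.7, -5.1, 3.2]
opening: 0.0105
grip_force: 39.2
```

Run:
```python
from m import *
o=monitor.get_obs();p=o["tool_pos"];print(p,o["contact_force"],o["opening"])
# arc: 170 mm about hinge; tool frame y ~ -tester y, z down
a0=2.32
for a in np.linspace(a0,np.pi/2,13)[1:]:
    dy=-170*(np.cos(a)-np.cos(a0));dz=170*(np.sin(a)-np.sin(a0)); print(round(a,3),"tool y",round(-dy,1),"z",round(-dz,1))
```

```text
[0.5247 0.3145 0.4053] [-0.7324 -5.1443  3.185 ] 0.010516042775055672
2.258 tool y 8.0 z -7.0
2.195 tool y 16.4 z -13.5
2.133 tool y 25.2 z -19.4
2.07 tool y 34.4 z -24.8
2.008 tool y 43.8 z -29.5
1.945 tool y 53.6 z -33.7
1.883 tool y 63.6 z -37.3
1.821 tool y 73.8 z -40.2
1.758 tool y 84.1 z -42.5
1.696 tool y 94.6 z -44.2
1.633 tool y 105.2 z -45.2
1.571 tool y 115.8 z -45.5
```

Request:
{"api": "step_arm", "payload": {"commands": [[0, [0, 2, -2], 0], [0, [0, 8, -7], 0], [0, [0, 16, -13.5], 0], [0, [0, 25, -19.5], 0], [0, [0, 34.5, -25], 0], [0, [0, 44, -29.5], 0], [0, [0, 53.5, -33.5], 0], [0, [0, 53.5, -33.5], 0]]}}

```text
t: 19.58
tool_pos: [0.5317, 0.2615, 0.4407]
tool_rot: [-3.133, -0.212, -0.003]
contact_force: [-1.4, 3.7, 7.0]
opening: 0.0104
grip_force: 39.2
```

Run:
```python
from m import *
o=monitor.get_obs();print(o["tool_pos"],o["contact_force"],o["opening"],o["grip_force"])
e=np.array([-.1346,.9909,0]);B=np.array([.5247,.3145,.4053])
shift(B-.1158*e+[0,0,.0455])
```

```text
[0.5317 0.2615 0.4407] [-1.389   3.7257  7.0282] 0.010390850215602616 39.15223181247711
shift mm [  0.2407  62.3067 -10.1439] toolx yaw 7.723787760545467 tool z [ 0.0016  0.0014 -1.    ]
```

Request:
{"api": "step_arm", "payload": {"commands": [[0, [0, 5, -2], 0], [0, [0, 13, -4.5], 0], [0, [0, 23, -7], 0], [0, [0, 33, -9.5], 0], [0, [0, 43, -11], 0], [0, [0, 51, -11.5], 0], [0, [0, 57, -12], 0], [0, [0, 60.5, -12], 0], [0, [0, 62, -12], 0], [0, [0, 62, -12], 0], [0, [0, 62, -12], 0], [0, [0, 62, -12], 0]]}}

```text
t: 21.08
tool_pos: [0.5402, 0.2001, 0.4506]
tool_rot: [3.133, 0.211, 0.001]
contact_force: [0.7, 0.4, 5.4]
opening: 0.0106
grip_force: 42.2
```

Run:
```python
from m import *
o=monitor.get_obs();print(o["tool_pos"],o["contact_force"],o["opening"],o["grip_force"],o["t"])
sc=eyes.get_image("scene");top=eyes.get_image("top")
cv2.imwrite("pics/up.png",cv2.hconcat([cv2.resize(top[130:330,70:270],(400,400),interpolation=2),cv2.resize(sc[0:180,290:470],(400,400),interpolation=2)])[:,:,::-1])
```

```text
[0.5402 0.2001 0.4506] [0.7459 0.3875 5.3643] 0.010567825489422845 42.21420764923096 21.075
```

View pics/up.png

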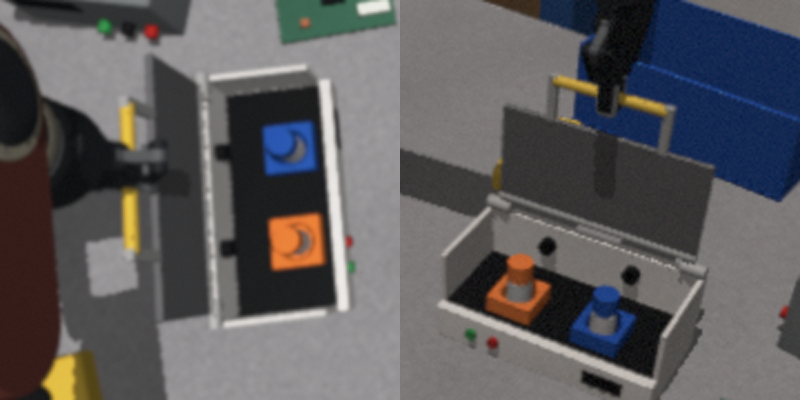

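The cover stands upright with the bar gripped (right panel: bar (610,95), panel vertical) and both cells are still seated. The bar is at (0.540,0.200) and the hinge, worked out from the wells, at (0.541,0.199), so the lean is under 0.02 rad. I'll hold, then hand in.

Request:
{"api": "step_arm", "payload": {"commands": [[0, [0, 0, 0], 0], [0, [0, 0, 0], 0], [0, [0, 0, 0], 0], [0, [0, 0, 0], 0], [0, [0, 0, 0], 0], [0, [0, 0, 0], 0], [0, [0, 0, 0], 0], [0, [0, 0, 0], 0]]}}

```text
t: 22.18
tool_pos: [0.5402, 0.2001, 0.4507]
tool_rot: [3.133, 0.212, 0.001]
contact_force: [-0.0, 0.4, 6.0]
opening: 0.0108
grip_force: 42.2
```

```bash
python3 -c "
from station import monitor,finish_job
o=monitor.get_obs();print(o['tool_pos'],o['grip_force'],abs(o['dq']).max());print(finish_job())"
```

```text
[0.54020547 0.20009429 0.45065962] 42.2188800573349 0.00043136967895793634
the job is handed in; nothing more can be done
None
```

I handed the job in at about 22 s with the blue and orange cells seated in their own wells and the gripper still holding the cover upright at balance (about 42 N grip, within roughly 0.02 rad of vertical by my measurement); the hand-in call returned no verdict.

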